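Seat a tapered stopcock plug

ROBOT

A 6-joint arm with a two-finger parallel gripper is mounted at the origin on a cart in front of the work surface, level with it; the furniture and walls round the work are solid. World frame = base frame: x ahead of the robot, y to its left, z up, the work surface at z = 0. Lengths are in m, angles in rad, forces in N, time in s.
With the tool pointing down it reaches from about 0.35 to 0.725 m from the base axis. Payload 4.3 kg.
Tool frame: the origin (TCP) lies on the front face of the gripper's body, between the roots of the fingers; the fingertips stand arm.tip_extent ahead of it and the grasp point (between the pads) lies 54 mm ahead of it (arm.tip_extent is the distance from the TCP to the fingertips, in m); z points along the fingers, y is the direction in which the jaws open and shut (so a half turn about z gives the same grasp; the last joint's range is limited). The gripper opens to 85 mm and grips with 20 to 120 N. Pads are 22 mm wide; open, the fingers measure 114 mm over their backs; the gripper's body (76 mm by 85 mm) begins 54 mm behind the grasp point. The pads swing forward as they close: fully open they stand 13 mm farther back than shut.
Start: joints at [1.214, 0.377, 0.081, 1.274, 0, 1.46], TCP at [0.14, 0.558, 0.304] pointing down, gripper open.
Joint ranges: [-2.72, 2.72], [-0.84, 1.66], [-1.02, 1.22], [-1.77, 2.12], [-1.37, 1.28], [-3.14, 3.14]. Speed limits (rad/s): [2.57, 2.57, 3.14, 3.14, 3.14, 3.14].

INTERFACE

Orientations are given as a unit quaternion [w, x, y, z].
In Python, from workcell import arm, cams, order gives the robot as it stands. The module is installed in compiled form; this text tells all that it offers.
- The arm moves only by the shell command python3 -m handwheel 'ROWS' [OPENING] [FORCE]. ROWS is JSON, a list of rows, each a list of 4 numbers: the shift along the tool's x, y, z in m, then the turn about the tool's z in rad. A call has 1 to 20 rows; each row is the pose to reach, as a shift and turn from the pose commanded when the call began, along the tool's axes at that moment; what a row does not reach only later rows make up. A row lasts 1/8 s, in which the tool goes at most 62.5 mm and 10.7 degrees, less where a joint would pass 70% of its speed; a pose out of reach is approached as far as the arm can. A call with a gripper value outside its range is refused whole. OPENING is the finger opening in m, from 0 to 0.0854, set as the call begins (- or left out, the last holds). The fingers move at their own pace and stop on an object; FORCE is the grip in N (left out, the last holds). Time passes only in rows, so rows that repeat a pose let the fingers close. It gives the time, the measured TCP pose, the force and the opening at its end, in the units of the state.
- arm.sense(): the state, without advancing time (a new reading comes with each control period).
- cams.grab_frame(name): name is "side" or "top" or "wrist"; returns a dict with "frame" (400x640x3 uint8, blue, green, red), "fovy" (degrees; the focal length in pixels is half the picture's height over the tangent of half this angle, whatever the lens; pixels are square), "cx", "cy" (the principal point, pixels), "R" (3x3) and "t" (3): a world point X has camera coordinates R X + t. Camera axes: x right, y down, z forward; pixel columns grow to the right and rows downward; lengths in m; the calibration is good to about 2 mm. The wrist camera is an equidistant fisheye: a pixel r from the principal point sees the ray r / f radians off the axis. A picture is of the moment at which its call begins. There is no depth.
- order.close_job(): hands the job in, once; it reports no verdict.
The state is a dict: "time_s": time; "joint_pos": joint angles; "joint_velocities": joint speeds; "tau": joint torques, N m; "eef_pos": TCP position; "tcp_rot": TCP orientation; "ft_force": force on the tool from outside, world axes, zero at the start; "torque": the same for the moment, N m; "gripper_width": opening from 0.0 (shut) to 1.0 (fully open).
Only numpy, scipy, OpenCV 4.12 (cv2) and the standard library are available. Lean on these libraries where they do the work, as an engineer would, in place of code of your own. Each camera call takes 0.05 s, during which the arm holds its last target.

TASK

Take the blue-handled stopcock plug out of the grey parking block and put its tapered end into the barrel of the valve with the handle lying along the steel hose tube (open). Then turn the handle a quarter turn, either way, until it lies across the tube (closed), pressing the plug down as you turn so that it works its way home with the blue collar down on the white rim and stays there by itself when you let go. The barrel is delicate: never lean on it with more than about 15 newtons, and leave the other things on the bench alone.

Things in the scene. Friction and masses are not known exactly. Their poses are not given: they have to be found in the camera images.
- plug: Loose stopcock plug, about 60 g: white tapered foot 34 mm long (radius 8.5 mm near the bottom, 13.3 mm at the top), then a blue collar 40 mm across and 5 mm thick, a stem 16 mm across and 10 mm tall, and a blue bar handle. 75 mm tall in all. Origin: centre of the foot's underside; z points up to the handle, x along the handle. The same when turned by half a turn.
- handle (a point): Centre of the plug's bar handle, 62 mm above the plug's origin. The bar is 52 mm long (plug's x), 12 mm thick (y) and 26 mm tall (49 to 75 mm above the origin), with a white line along its top. Grip it across its thickness, firmly (40 N or more): turning the seated plug takes up to 0.3 N m.
- collar (a point): Centre of the underside of the plug's blue collar, 34 mm above the plug's origin. This underside comes to lie on the barrel's white rim when the plug is home.
- valve: Fixed stand of the valve, an aluminium plate 150 x 80 x 10 mm (x, y, z); origin: centre of its underside, on the worktop. The barrel's axis stands upright over the origin. Its x axis is the direction of the steel hose tube (handle along x = open, along y = closed, either way round).
- rim (a point): Centre of the top of the barrel's white rim (50 mm across, hole 31 mm), 62 mm above the worktop when free; sinks with the barrel. Home, the plug's origin is 34 mm below it. Green ticks on the rim lie along the hose tube (handle there: open), red ticks across it (closed).
- holder: Fixed grey parking block 72 x 72 x 40 mm; origin: centre of its underside. The plug hangs loosely by its collar in the 31 mm hole in its middle, upright, and lifts straight out (by 34 mm or more).
- film_box: Bystander: loose white and blue carton 120 x 60 x 58 mm; origin: centre of its underside.
- bottle_100: Bystander: loose small bottle with red cap, 56 mm across, 109 mm tall; origin: centre of its underside.
- label_tape: Bystander: loose roll of yellow tape, 66 mm across, 19 mm tall, lying flat; origin: centre of its underside.
- tube (a point): Middle of the steel hose tube, on the barrel's axis, 40 mm above the worktop. The tube, 13 mm thick, sticks out on both sides of the barrel along the stand's x, to 57 mm from the axis, well below the rim.
- sleeve (a point): Centre of the top of four white sprung sleeve jaws in the barrel, 6 mm below the rim: a tapered hole 23 mm across, 3 mm narrower for each 10 mm of depth. The plug meets them with its collar about 8 mm above the rim; then they grip harder and harder. Straight pushing would take over 17 N to get home; while turning, 10 to 12 N does. Turned without pressing it works itself out; once home it stays.
- barrel (a joint): How far the barrel is pressed down on its rubber mount, m: 0 free, up to 0.010, about 1 mm for each 3 N of downward load (15 N: 5 mm); springs back. The barrel is an upright grey tube, 48 mm across, with a tapered hole from above, standing on the stand's middle with its underside 20 mm above the worktop.
Things that resemble listed ones, but are neither listed nor needed, are in the scene too. What is meant by the plug is not yellow, and is the smaller of those in its own colour. Leave any purple look-alike of the valve alone.

How it is judged:
On the way:
1. the plug's tapered end is in the barrel with the handle along the tube (within 20 degrees) (horizontal distance between plug and valve below 0.005 m and z of collar in the frame of rim below 0.015 m and angle between plug's own z axis and vertical below 0.15 rad and angle between the x axis of plug and the x axis of valve, either way round below 0.35 rad), for 0.1 s.
At the end, for the whole second after the job is handed in: The plug stands upright and at rest in the barrel by itself, on the barrel's axis within 4 mm, the underside of its collar less than 1.5 mm above the white rim, the handle across the hose tube within 12 degrees (horizontal distance between plug and valve below 0.004 m and z of collar in the frame of rim below 0.0015 m and angle between plug's own z axis and vertical below 0.1 rad and angle between the x axis of plug and the y axis of valve, either way round below 0.22 rad and linear speed of plug below 0.01 m/s); the robot touches nothing.
It fails at once if the barrel is pressed down with more than about 16.5 N (sinks over 5.5 mm) (value of joint barrel above 0.0055 m).
It fails at once if the carton is moved by more than 20 mm (distance of film_box from where it was at the start of the episode above 0.02 m).
It fails at once if the small bottle is moved by more than 20 mm (distance of bottle_100 from where it was at the start of the episode above 0.02 m).
It fails at once if the roll of tape is moved by more than 20 mm (distance of label_tape from where it was at the start of the episode above 0.02 m).
It also fails if it takes over 51 s, if anything falls off the work surface, if the arm or the gripper's body presses on something with over 40 N, if the wrist force passes 120 N, or if a joint passes its speed limit or range.

## Working session

There is one attempt and no reset: what is moved stays moved. The work goes in short steps, Python scripts to look and compute and a shell command to move; the robot and the scene stay as the last step left them, time stands still between calls to the robot, and variables do not carry over. Pictures are saved under pics/ and viewed, and the job is handed in when it is done.

```bash
mkdir -p pics; cat > h.py <<'E'
import numpy as np, cv2
from workcell import arm, cams, order
def grab(name, fn):
    d=cams.grab_frame(name); cv2.imwrite('pics/'+fn+'.png', d['frame'])
    np.savez('pics/'+fn+'.npz', **{k:np.array(v) for k,v in d.items()}); return d
def load(fn): return np.load('pics/'+fn+'.npz')
def ray(d,u,v,fish=False):
    f=200/np.tan(np.radians(float(d['fovy'])/2)); x=(u-float(d['cx'])); y=(v-float(d['cy']))
    if fish:
        r=np.hypot(x,y); th=r/f; c=np.array([np.sin(th)*x/max(r,1e-9),np.sin(th)*y/max(r,1e-9),np.cos(th)])
    else: c=np.array([x/f,y/f,1])
    R=d['R']; return -R.T@d['t'], R.T@c
def atz(d,u,v,z,fish=False):
    o,r=ray(d,u,v,fish); return o+r*(z-o[2])/r[2]
def proj(d,X,fish=False):
    f=200/np.tan(np.radians(float(d['fovy'])/2)); c=d['R']@np.array(X)+d['t']
    if fish:
        th=np.arctan2(np.hypot(c[0],c[1]),c[2]); p=np.arctan2(c[1],c[0]); return float(d['cx'])+f*th*np.cos(p), float(d['cy'])+f*th*np.sin(p)
    return float(d['cx'])+f*c[0]/c[2], float(d['cy'])+f*c[1]/c[2]
def crop(fn,u0,v0,u1,v1,s,out):
    im=cv2.imread('pics/'+fn+'.png')[v0:v1,u0:u1]; cv2.imwrite('pics/'+out+'.png',cv2.resize(im,None,fx=s,fy=s,interpolation=cv2.INTER_CUBIC))
E
python3 - <<'E'
from h import *
np.set_printoptions(precision=4,suppress=True)
for n in ['side','top','wrist']:
    d=grab(n,n+'0'); print(n,d['fovy'],d['cx'],d['cy'],-d['R'].T@d['t'],d['R'].tolist())
s=arm.sense(); print(s); print(arm.tip_extent)
E
```

```text
side 43.54643167667311 314.82328690806247 194.7695955137561 [-0.0349 -1.1121  0.6741] [[0.9011980047180598, -0.4326316646634258, -0.025922943944334732], [-0.21629177901078936, -0.3971056395390132, -0.8919220691173975], [0.37557958227855764, 0.8094053087155191, -0.4514454824212993]]
top 57.463462166102815 316.24080783696843 199.71292788661978 [0.321  0.0269 1.0848] [[-0.022134896887870837, -0.9993600234819304, 0.028099640673123337], [-0.9850592325425899, 0.016999493226808562, -0.17137481032122293], [0.17078745481553018, -0.03147317423182811, -0.9848050997945769]]
wrist 65.70646984690485 319.24676993393985 191.6513661081743 [0.0642 0.5774 0.3728] [[0.2447510741309292, 0.9695843491685574, -0.0017611243968394543], [0.9219985286983222, -0.23217621994036822, 0.30985951005629997], [0.30002604018632284, -0.07746220201870362, -0.9507807226003944]]
{'time_s': 0.15, 'joint_pos': array([ 1.2137,  0.3779,  0.0799,  1.2744, -0.    ,  1.4605]), 'joint_velocities': array([-0.0015, -0.0026,  0.003 , -0.0016, -0.0008, -0.0021]), 'tau': array([  0.0008, -46.4036,  27.017 ,   0.0139,  -0.0002,  -0.    ]), 'eef_pos': array([0.1403, 0.5572, 0.3032]), 'tcp_rot': array([-0.0002,  0.1231,  0.9924, -0.0008]), 'ft_force': array([-0.0021,  0.2794,  0.695 ]), 'torque': array([-0.0266,  0.0235, -0.0035]), 'gripper_width': 1.000295385226816}
0.0726
```

View pics/top0.png

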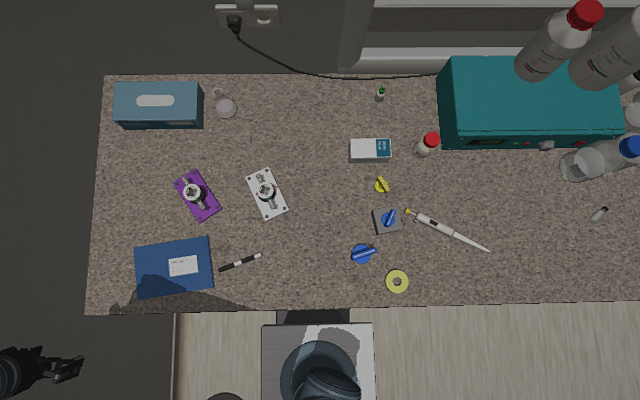

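View pics/side0.png

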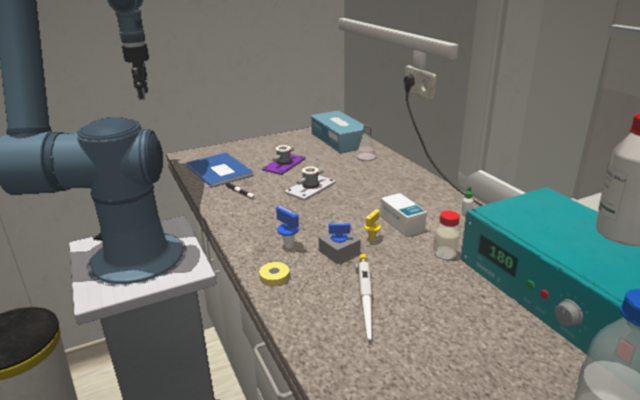

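View pics/wrist0.png

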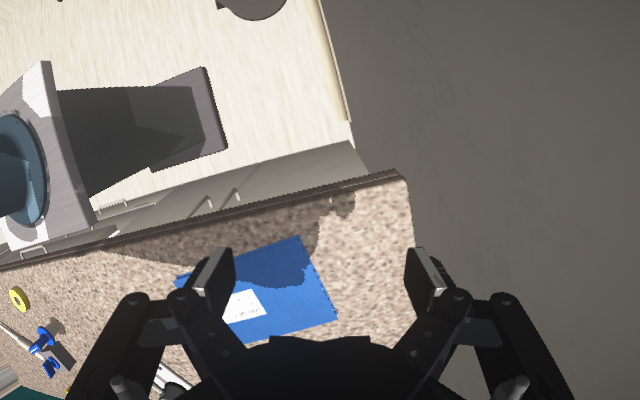

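```bash
python3 - <<'E'
from h import *
crop('top0',345,190,415,250,10,'c1'); crop('top0',235,160,300,225,9,'c2'); crop('side0',270,160,390,270,6,'c3')
E
```

```text
(no output)
```

View pics/c1.png

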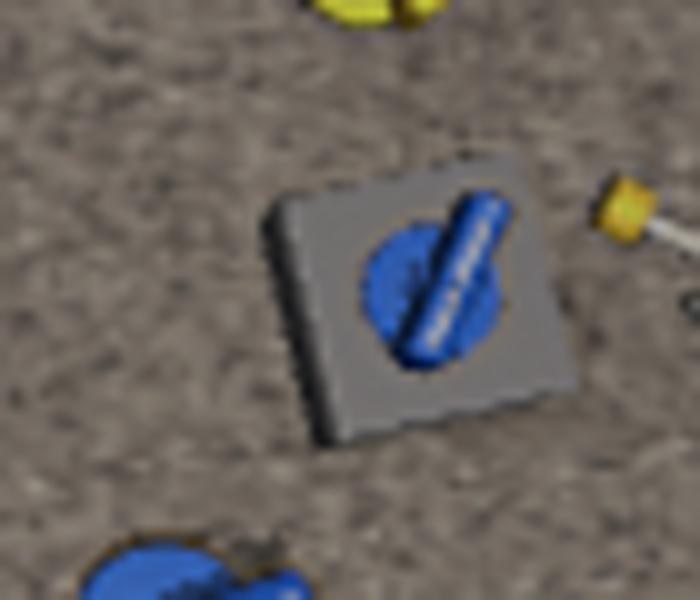

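View pics/c2.png

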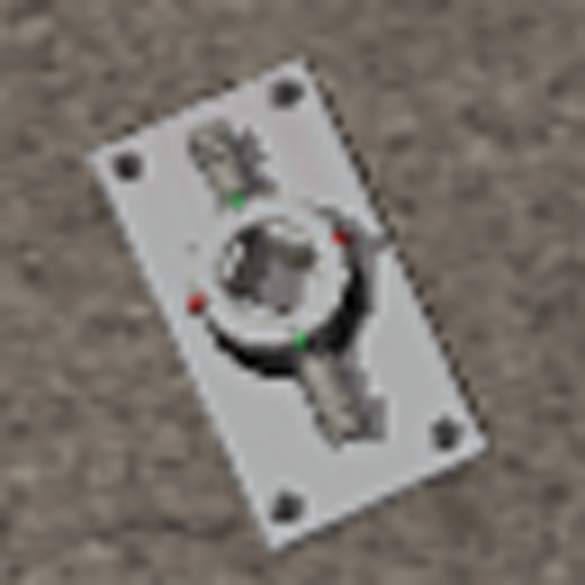

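View pics/c3.png

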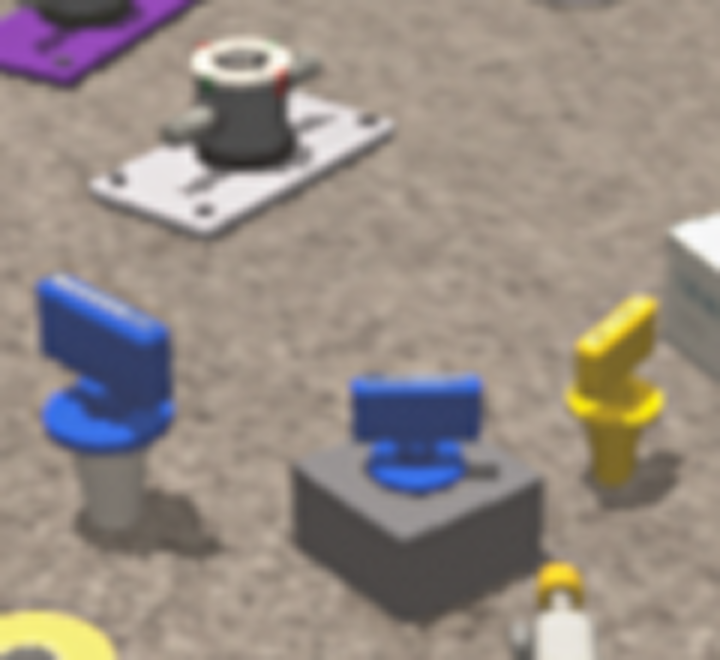

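```bash
python3 - <<'E'
from h import *
np.set_printoptions(precision=4,suppress=True)
d=load('top0'); s=load('side0')
P=lambda x,y,s_,u,v:(u+(x+.5)/s_-.5, v+(y+.5)/s_-.5)
t=lambda x,y,z:atz(d,*P(x,y,10,345,190),z)
v=lambda x,y,z:atz(d,*P(x,y,9,235,160),z)
sd=lambda x,y,z:atz(s,*P(x,y,6,270,160),z)
a,b=t(428,350,.081),t(492,203,.081); print('handle',a,b,(a+b)/2,np.linalg.norm(a-b),np.degrees(np.arctan2(*(b-a)[1::-1])))
print('collar',t(431,296,.045))
print('block top corners mean', np.mean([t(283,200,.04),t(517,153,.04),t(577,390,.04),t(335,443,.04)],0))
g1,g2,r1,r2=v(237,202,.062),v(301,341,.062),v(340,238,.062),v(196,304,.062)
print('rim',np.mean([g1,g2,r1,r2],0),np.degrees(np.arctan2(*(g2-g1)[1::-1])),np.degrees(np.arctan2(*(r2-r1)[1::-1])),np.linalg.norm(g1-g2),np.linalg.norm(r1-r2))
c=[v(300,60,.01),v(92,155,.01),v(275,548,.01),v(487,443,.01)]
print('plate',np.mean(c,0),np.degrees(np.arctan2(*((c[2]+c[3])-(c[0]+c[1]))[1::-1])),[np.linalg.norm(c[i]-c[i-1]) for i in range(4)])
print('side: rim',sd(242,62,.062),'handle',np.mean([sd(358,379,.081),sd(478,379,.081)],0),'collar',sd(417,465,.045))
T=arm.sense();from scipy.spatial.transform import Rotation as Ro
q=T['tcp_rot'];print(Ro.from_quat([*q[1:],q[0]]).as_matrix())
E
```

```text
handle [ 0.4217 -0.2011  0.081 ] [ 0.4626 -0.2214  0.081 ] [ 0.4422 -0.2113  0.081 ] 0.045635821974645 -26.42101811028209
collar [ 0.4409 -0.211   0.045 ]
block top corners mean [ 0.4416 -0.2113  0.04  ]
rim [0.53   0.1413 0.062 ] -155.8455516070559 114.38545872178166 0.04955346106110207 0.049808792830907736
plate [0.5309 0.1407 0.01  ] -155.10608943871122 [np.float64(0.14510972851024295), np.float64(0.07617971696099729), np.float64(0.14655758695297869), np.float64(0.07734481936282021)]
side: rim [0.5329 0.1413 0.062 ] handle [ 0.4459 -0.208   0.081 ] collar [ 0.4427 -0.2129  0.045 ]
[[-0.9697  0.2443 -0.0005]
 [ 0.2443  0.9697 -0.0015]
 [ 0.0001 -0.0016 -1.    ]]
```

```bash
python3 -m handwheel '[[-0.02,-0.013,0,0],[-0.06,-0.038,0,0.02],[-0.105,-0.068,0,0.05],[-0.15,-0.097,0,0.08],[-0.195,-0.126,0.01,0.11],[-0.24,-0.155,0.01,0.14],[-0.285,-0.184,0.02,0.17],[-0.33,-0.213,0.02,0.2],[-0.375,-0.242,0.02,0.214],[-0.42,-0.27,0.02,0.214],[-0.455,-0.292,0.02,0.214],[-0.475,-0.305,0.02,0.214],[-0.48,-0.308,0.02,0.214],[-0.48,-0.308,0.02,0.214],[-0.48,-0.308,0.02,0.214]]' 0.06 60
python3 - <<'E'
from h import *
d=grab('wrist','w1');print(arm.sense()['joint_pos'])
for z in (.01,.062): print(proj(d,[.531,.141,z],True))
E
```

```text
time_s: 2.02
eef_pos: [0.5298, 0.1428, 0.2839]
tcp_rot: [-0.0, 0.228, 0.974, 0.0]
ft_force: [0.2, 1.0, -0.3]
gripper_width: 0.707
[ 1.47383147e-01  3.29702372e-01 -3.94865976e-02  1.20194002e+00
  3.78745279e-04  6.06377978e-01]
(np.float64(317.39610155615804), np.float64(165.73649974304033))
(np.float64(317.097290977763), np.float64(177.9162104107081))
```

View pics/w1.png

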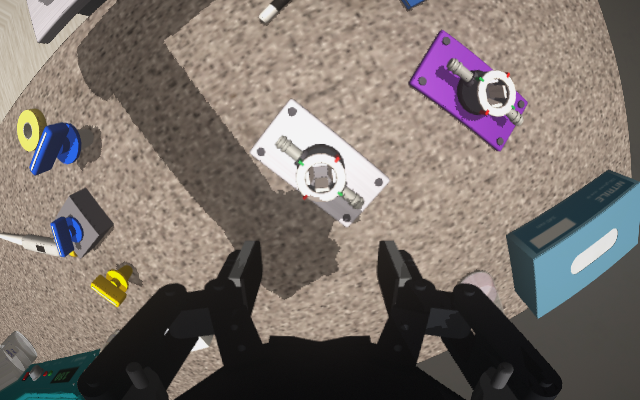

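```bash
python3 - <<'E'
from h import *
crop('w1',245,95,395,230,5,'c4')
E
```

```text
(no output)
```

View pics/c4.png

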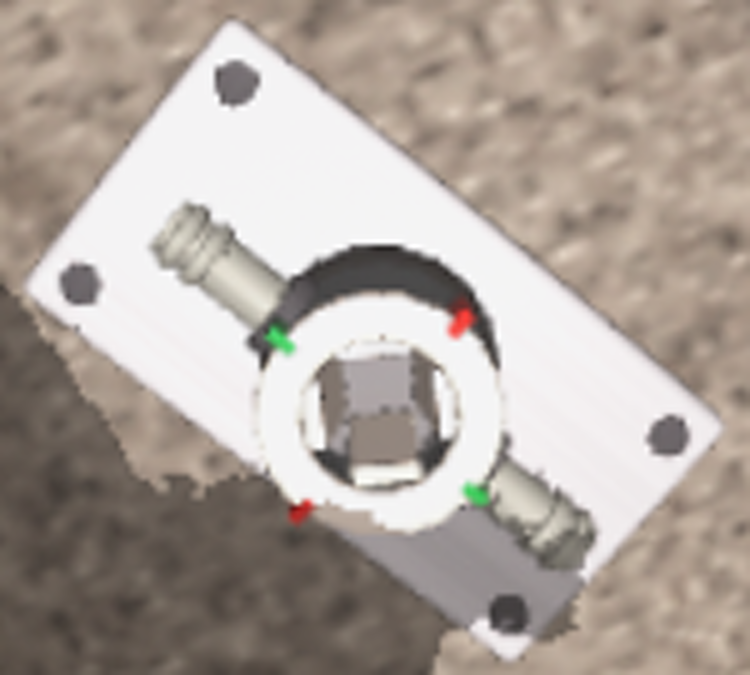

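```bash
python3 - <<'E'
from h import *
np.set_printoptions(precision=4,suppress=True)
d=load('w1')
w=lambda x,y,z:atz(d,245+(x+.5)/5-.5,95+(y+.5)/5-.5,z,True)
g=[w(280,341,.062),w(477,494,.062)];r=[w(461,320,.062),w(302,512,.062)]
ang=lambda v:np.degrees(np.arctan2(v[1],v[0]))
print('rim',w(380.5,412,.062),(g[0]+g[1])/2,(r[0]+r[1])/2,ang(g[1]-g[0]),ang(r[1]-r[0]),np.linalg.norm(g[1]-g[0]),np.linalg.norm(r[1]-r[0]))
b=[w(237,82,.011),w(80,284,.011),w(668,435,.011),w(509,613,.011)]
print('plate',np.mean(b,0),ang(b[2]+b[3]-b[0]-b[1]),ang(b[1]+b[3]-b[0]-b[2]))
c=[w(233,18,.01),w(28,288,.01),w(723,424,.01),w(512,660,.01)]
print('plate',np.mean(c,0),ang(c[2]+c[3]-c[0]-c[1]))
E
```

```text
rim [0.5317 0.1446 0.062 ] [0.5329 0.1439 0.062 ] [0.5327 0.144  0.062 ] 24.818646424003102 -64.85912389895459 0.04959651528321749 0.04990026416976578
plate [0.5328 0.1438 0.011 ] 24.507102511157154 -65.38273654743432
plate [0.5323 0.1444 0.01  ] 24.337232084531013
```

```bash
python3 -m handwheel '[[-0.004,-0.02,0,0],[-0.013,-0.06,0.01,0],[-0.023,-0.105,0.02,0],[-0.033,-0.15,0.03,0],[-0.043,-0.195,0.04,0],[-0.053,-0.24,0.05,0],[-0.063,-0.285,0.05,0],[-0.072,-0.325,0.05,0],[-0.077,-0.35,0.05,0],[-0.0785,-0.356,0.05,0],[-0.0785,-0.356,0.05,0],[-0.0785,-0.356,0.05,0]]'
python3 - <<'E'
from h import *
d=grab('wrist','w2');print(arm.sense()['eef_pos'],arm.sense()['tcp_rot'])
u,v=proj(d,[.442,-.211,.081],True);print(u,v)
u=int(u);v=int(v);crop('w2',u-75,v-65,u+75,v+65,5,'c5');print(u-75,v-65)
E
```

```text
time_s: 3.58
eef_pos: [0.4427, -0.2112, 0.2339]
tcp_rot: [-0.0, 0.228, 0.974, 0.0]
ft_force: [0.3, -0.2, -0.3]
gripper_width: 0.703
[ 0.44277607 -0.2111222   0.23387649] [-8.80636727e-05  2.27631527e-01  9.73747321e-01  1.87998781e-04]
317.59090064279906 198.8211195622114
242 133
```

View pics/c5.png

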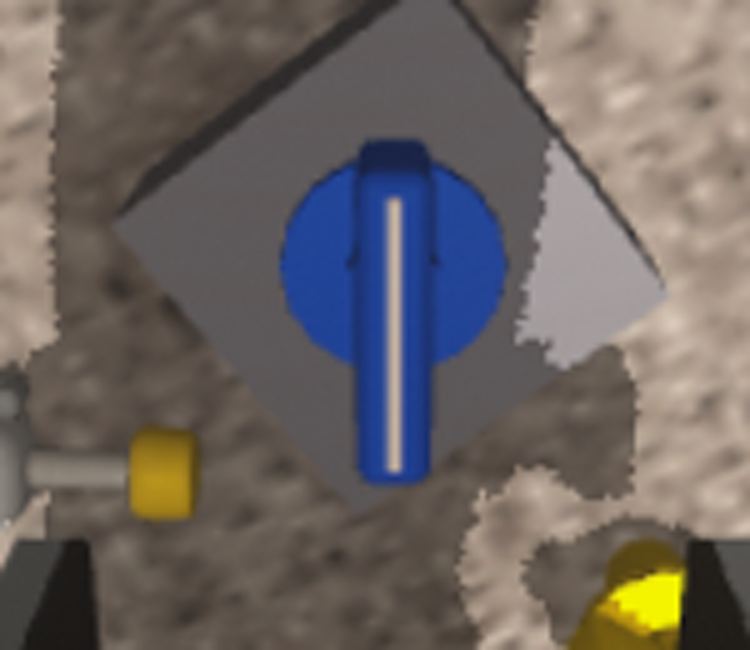

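```bash
python3 - <<'E'
from h import *
np.set_printoptions(precision=4,suppress=True)
d=load('w2')
w=lambda x,y,z:atz(d,242+(x+.5)/5-.5,133+(y+.5)/5-.5,z,True)
a,b=w(396,172,.081),w(394,484,.081);v=b-a
print((a+b)/2,np.linalg.norm(v),np.degrees(np.arctan2(v[1],v[0])),'collar',w(394,264,.045))
a,b=w(396,198,.081),w(394,472,.081);v=b-a
print((a+b)/2,np.linalg.norm(v),np.degrees(np.arctan2(v[1],v[0])))
s=arm.sense();p=s['eef_pos'];X=np.array([-.8957,.4446]);Y=np.array([.4446,.8957])
for t in ((.442,-.2095),): print((np.array(t)-p[:2])@X,(np.array(t)-p[:2])@Y)
E
```

```text
[ 0.4434 -0.2091  0.081 ] 0.050558545554785686 -26.620677232675824 collar [ 0.4432 -0.2091  0.045 ]
[ 0.4442 -0.2095  0.081 ] 0.044496300156980244 -26.667468000365627
0.0014163554968715196 0.0011079632192842997
```

```bash
python3 -m handwheel '[[0,0.001,0.02,0],[0,0.001,0.05,0],[0,0.001,0.08,0],[0,0.001,0.1,0],[0,0.001,0.108,0],[0,0.001,0.112,0],[0,0.001,0.112,0]]'
python3 -m handwheel '[[0,0,0,0],[0,0,0,0],[0,0,0,0],[0,0,0,0],[0,0,0,0],[0,0,0,0]]' 0 60
python3 - <<'E'
from h import *
d=grab('side','s2')
crop('s2',270,160,390,270,6,'c6')
E
```

```text
time_s: 4.5
eef_pos: [0.4436, -0.2112, 0.1224]
tcp_rot: [0.0, 0.228, 0.974, -0.0]
ft_force: [0.1, -0.2, -0.5]
gripper_width: 0.699
time_s: 5.25
eef_pos: [0.4435, -0.2114, 0.1226]
tcp_rot: [0.001, 0.228, 0.974, -0.0]
ft_force: [-1.5, -0.3, 5.5]
gripper_width: 0.138
```

View pics/c6.png

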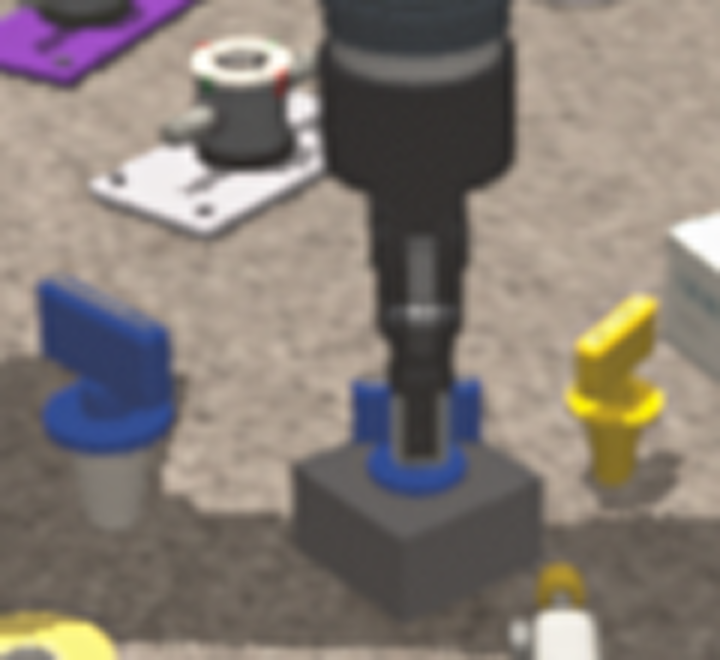

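```bash
python3 -m handwheel '[[0,0,-0.01,0],[0,0,-0.03,0],[0,0,-0.055,0],[0,0,-0.08,0],[0,0,-0.1,0],[0,0,-0.105,0],[0,0,-0.105,0],[0,0,-0.105,0]]'
python3 - <<'E'
from h import *
d=grab('wrist','w3');print(arm.sense()['ft_force'],arm.sense()['gripper_width'],arm.sense()['eef_pos'])
crop('w3',245,130,395,260,5,'c7')
E
```

```text
time_s: 6.3
eef_pos: [0.4426, -0.2108, 0.2259]
tcp_rot: [-0.001, 0.228, 0.974, 0.0]
ft_force: [0.3, 0.1, -0.4]
gripper_width: 0.131
[-1.01758463  0.35002824  0.71676939] 0.1333605607278431 [ 0.44258005 -0.21084436  0.2258722 ]
```

View pics/c7.png

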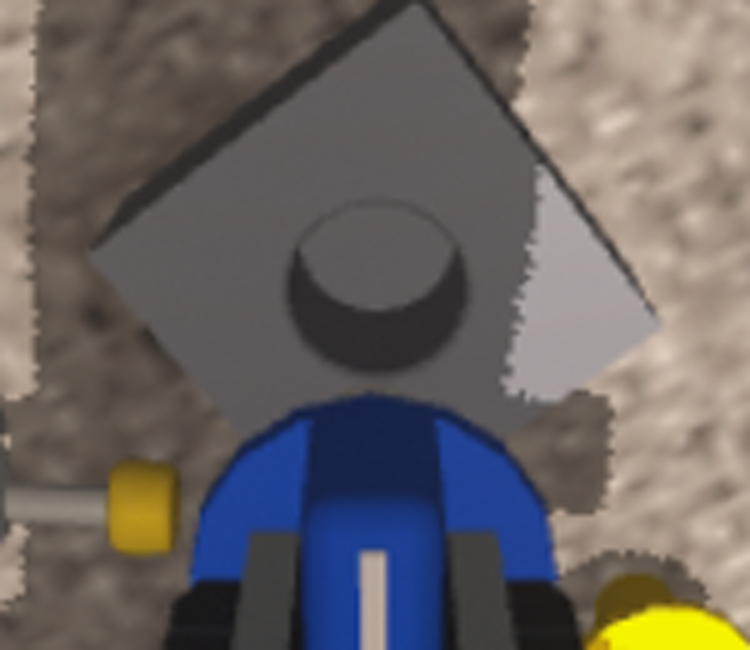

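```bash
python3 - <<'E'
from h import *
np.set_printoptions(precision=4,suppress=True)
d=load('w3');p=np.array([.4426,-.2108]);X=np.array([-.8957,.4446]);Y=np.array([.4446,.8957])
w=lambda x,y,z:atz(d,245+(x+.5)/5-.5,130+(y+.5)/5-.5,z,True)
T=lambda q:np.array([(q[:2]-p)@X,(q[:2]-p)@Y])*1000
print('line start',T(w(373,550,.1843)),'bar end',T(w(373,497,.1843)),'collar arc top',T(w(373,396,.1483)),'coll L/R',T(w(192,575,.1483)),T(w(553,575,.1483)))
# predicted collar contour
f=[]
for cx in (-2,0,2):
  print(cx,[ (lambda uv:((uv[0]-245)*5+2,(uv[1]-130)*5+2))(proj(d,[*(p+X*(cx*1e-3+.02*np.cos(a))+Y*.02*np.sin(a)),.1483],True)) for a in (0,.5,1,1.57)])
E
```

```text
line start [22.4581  0.9805] bar end [27.1684  0.9834] collar arc top [21.84    0.9865] coll L/R [  1.1053 -18.5007] [ 1.0802 20.341 ]
-2 [(np.float64(363.43518252166785), np.float64(430.7906475335835)), (np.float64(456.0887216376595), np.float64(452.4426238626287)), (np.float64(523.3193590188237), np.float64(510.7288383547869)), (np.float64(548.5214504760545), np.float64(599.921087819301))]
0 [(np.float64(363.3809391393525), np.float64(412.75627120151523)), (np.float64(456.4536288385959), np.float64(434.6341263196189)), (np.float64(524.0182299430908), np.float64(493.5478546257715)), (np.float64(549.388480322432), np.float64(583.7323759472005))]
2 [(np.float64(363.3271188251281), np.float64(394.55275888177334)), (np.float64(456.814381781043), np.float64(416.6539901795876)), (np.float64(524.7111123625766), np.float64(476.1898976876337)), (np.float64(550.2510989430233), np.float64(567.3617694848339))]
```

```bash
python3 -m handwheel '[[0.004,0.02,0,-0.04],[0.013,0.06,0,-0.12],[0.023,0.105,0,-0.22],[0.033,0.15,0,-0.32],[0.043,0.195,0,-0.42],[0.053,0.24,0,-0.52],[0.062,0.285,0,-0.62],[0.07,0.325,0,-0.74],[0.075,0.35,0.005,-0.84],[0.077,0.357,0.015,-0.893],[0.077,0.357,0.015,-0.893],[0.077,0.357,0.015,-0.893]]'
python3 - <<'E'
from h import *
d=grab('wrist','w4');grab('side','s4');grab('top','t4');s=arm.sense();print(s['ft_force'],s['gripper_width'],s['eef_pos'],s['tcp_rot'],s['joint_pos'])
crop('w4',245,130,395,260,5,'c8');u,v=proj(load('s4'),[.532,.143,.08]);u=int(u);v=int(v);print(u,v);crop('s4',u-40,v-45,u+40,v+45,8,'c9')
u,v=proj(load('t4'),[.532,.143,.08]);u=int(u);v=int(v);print(u,v);crop('t4',u-40,v-40,u+40,v+40,7,'c10')
E
```

```text
time_s: 7.85
eef_pos: [0.5326, 0.1424, 0.2117]
tcp_rot: [-0.0, -0.214, 0.977, -0.0]
ft_force: [-0.2, -0.0, 0.5]
gripper_width: 0.138
[-0.28501919 -0.71488337 -0.23778655] 0.13592639498512024 [0.53302977 0.1422681  0.21222591] [ 2.09901274e-04 -2.13811502e-01  9.76874914e-01 -7.07942609e-06] [ 1.45826187e-01  3.73098145e-01 -1.67088310e-01  1.03019010e+00
  1.50906080e-05 -2.85123889e-01]
309 164
263 187
```

View pics/c8.png

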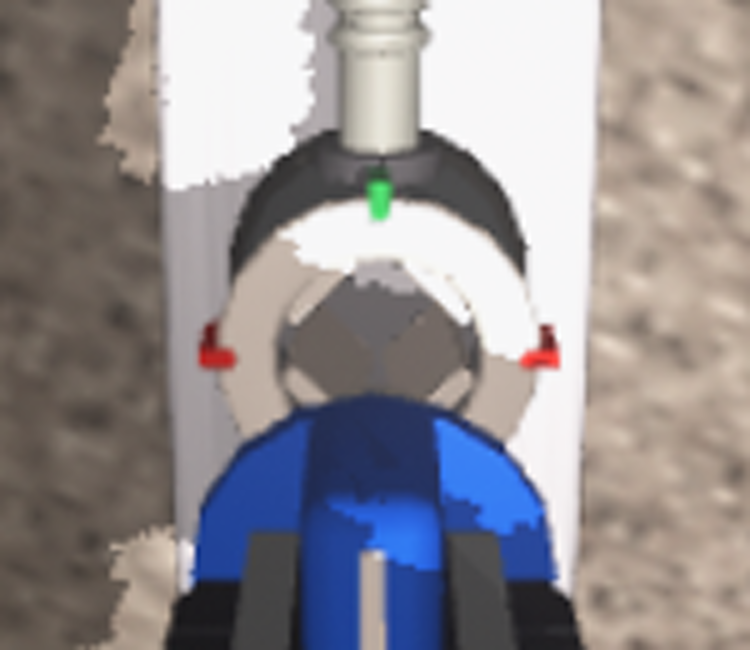

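View pics/c9.png

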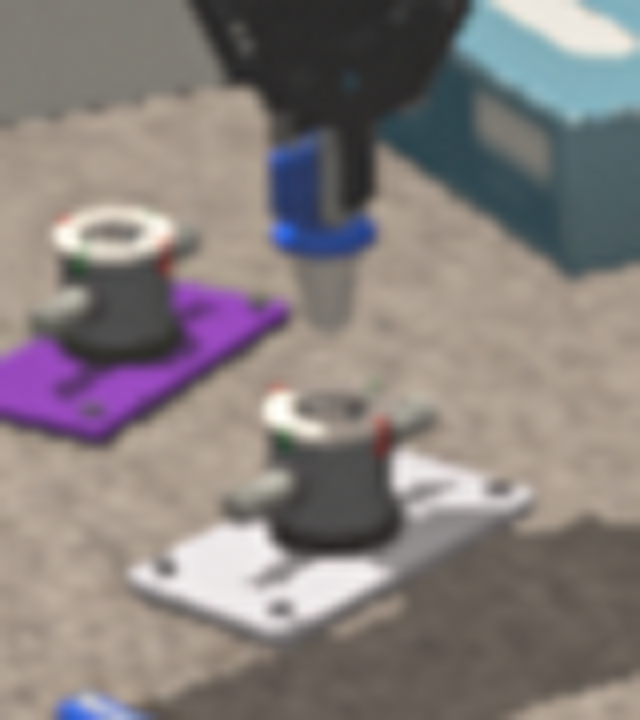

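View pics/c10.png

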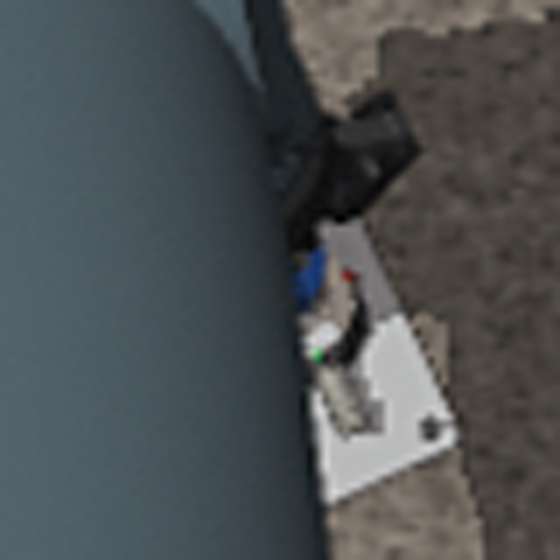

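```bash
python3 - <<'E'
from h import *
np.set_printoptions(precision=4,suppress=True)
d=load('w4');p=np.array([.5328,.1424]);X=np.array([-.9085,-.4179]);Y=np.array([-.4179,.9085])
w=lambda x,y,z:atz(d,245+(x+.5)/5-.5,130+(y+.5)/5-.5,z,True)
T=lambda q:np.array([(q[:2]-p)@X,(q[:2]-p)@Y])*1000
z=.062
print('rim red mid',T((w(218,357,z)+w(540,357,z))/2),'green',T(w(379,200,z)),w(379,357,z))
zc=.212-.1166+.039
print('plug: line',T(w(373,550,zc+.036)),'arc top',T(w(373,395,zc)),'L/R',T(w(196,575,zc)),T(w(549,575,zc)))
for z in (.01,.0115): print(T(w(160,90,z)),T(w(600,90,z)))
s=load('s4')
for q in [(.532,.1431,.062),(.5315,.143,.0955),(.5315,.143,.1295)]:
  u,v=proj(s,q);print('side',(u-269)*8+3.5,(v-119)*8+3.5)
E
```

```text
rim red mid [-0.3008  1.1494] green [24.0379  1.1251] [0.5326 0.1435 0.062 ]
plug: line [22.1949  0.2249] arc top [21.6043  0.2326] L/R [  0.807  -18.7756] [ 0.7817 19.1087]
[ 31.5567 -37.7321] [31.5429 40.7967]
[ 31.816  -37.5223] [31.8023 40.5725]
side 326.7858845210344 409.61763785365383
side 322.9084204735882 327.612053054188
side 320.02288084388465 242.2917669915596
```

```bash
python3 -m handwheel '[[-0.0015,0.001,0,0],[-0.0015,0.001,0.01,0],[-0.0015,0.001,0.025,0],[-0.0015,0.001,0.04,0],[-0.0015,0.001,0.048,0],[-0.0015,0.001,0.052,0],[-0.0015,0.001,0.052,0],[-0.0015,0.001,0.052,0]]'
python3 - <<'E'
from h import *
import time
d=grab('wrist','w5');grab('side','s5');s=arm.sense();print(s['ft_force'],s['torque'],s['gripper_width'],s['eef_pos'],s['tcp_rot'])
crop('w5',245,130,395,260,5,'c11');crop('s5',269,119,349,209,8,'c12')
E
```

```text
time_s: 9.0
eef_pos: [0.5342, 0.1444, 0.1604]
tcp_rot: [0.001, -0.214, 0.977, -0.0]
ft_force: [0.2, -0.1, 0.2]
gripper_width: 0.134
[ 0.53213542 -0.33506074  0.30883547] [-0.00977539 -0.0250437  -0.02494837] 0.13706755994158246 [0.53425164 0.14437906 0.16041666] [ 5.33480536e-04 -2.14415187e-01  9.76742465e-01 -2.18975665e-05]
```

View pics/c11.png

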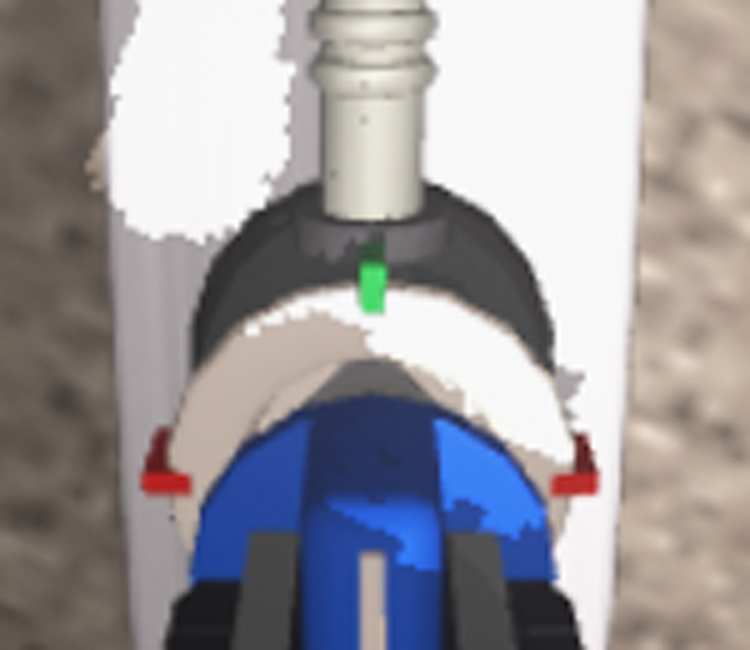

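View pics/c12.png

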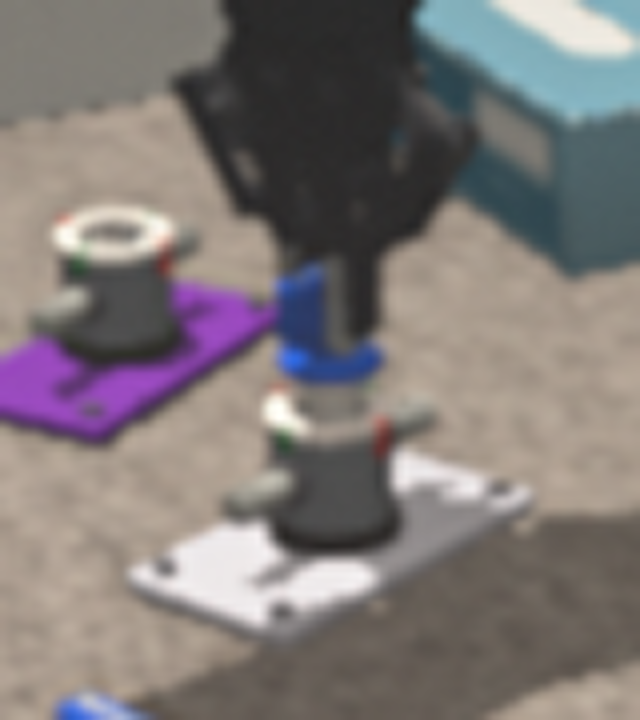

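```bash
python3 - <<'E'
from h import *
np.set_printoptions(precision=4,suppress=True)
d=load('w5');p=np.array([.5342,.1444]);X=np.array([-.9085,-.4179]);Y=np.array([-.4179,.9085])
w=lambda x,y,z:atz(d,245+(x+.5)/5-.5,130+(y+.5)/5-.5,z,True)
T=lambda q:np.array([(q[:2]-p)@X,(q[:2]-p)@Y])*1000
z=.062
print('rim red mid',T(w(164,484,z)),T(w(574,484,z)),T(w(166,484,z)/2+w(574,484,z)/2),'rim front edge',T(w(372,285,z)))
zc=.1604-.1166+.039
print('plug: line',T(w(373,550,zc+.036)),'arc top',T(w(373,395,zc)),'L/R',T(w(192,575,zc)),T(w(554,575,zc)))
E
```

```text
rim red mid [  1.5082 -24.9353] [ 1.55   24.1669] [ 1.5305 -0.2629] rim front edge [26.4411 -0.0264]
plug: line [21.7653  0.0985] arc top [21.1407  0.0934] L/R [  0.2489 -19.3686] [ 0.274  19.5781]
```

```bash
python3 -m handwheel '[[0.0006,0,0.003,0],[0.0006,0,0.005,0],[0.0006,0,0.0065,0],[0.0006,0,0.008,0],[0.0006,0,0.008,0]]'; python3 -m handwheel '[[0,0,0.001,0],[0,0,0.001,0]]';python3 -c "
from h import *
print(arm.sense())"
```

```text
time_s: 9.72
eef_pos: [0.5333, 0.1439, 0.1518]
tcp_rot: [-0.0, -0.214, 0.977, -0.0]
ft_force: [0.1, -0.9, -0.4]
gripper_width: 0.131
time_s: 9.98
eef_pos: [0.5334, 0.144, 0.151]
tcp_rot: [0.0, -0.214, 0.977, -0.0]
ft_force: [-0.9, -1.1, 1.4]
gripper_width: 0.132
{'time_s': 9.975, 'joint_pos': array([ 1.48904151e-01,  4.25412581e-01, -2.58622551e-01,  8.86583762e-01,
       -2.70388250e-04, -2.83154429e-01]), 'joint_velocities': array([-4.83876095e-04, -1.02532510e-03,  1.37954518e-03, -8.07541606e-05,
        7.68938950e-04, -2.10165536e-03]), 'tau': array([ 6.74668383e-01, -4.50205207e+01,  2.38351464e+01, -2.46754903e-01,
        4.21230532e-01,  1.49516967e-03]), 'eef_pos': array([0.53340653, 0.14396193, 0.15096407]), 'tcp_rot': array([ 7.94481501e-05, -2.14352893e-01,  9.76756270e-01, -1.40840267e-04]), 'ft_force': array([-0.86517177, -1.13035866,  1.37155012]), 'torque': array([-0.28935712,  0.06820503,  0.03042736]), 'gripper_width': 0.1316998627918886}
```

```bash
python3 -m handwheel '[[0.0004,-0.0003,0.001,0],[0.0004,-0.0003,0.002,0],[0.0004,-0.0003,0.002,0]]';  python3 -m handwheel '[[0,0,0.001,0],[0,0,0.001,0]]'
```

```text
time_s: 10.35
eef_pos: [0.5332, 0.1437, 0.1491]
tcp_rot: [0.0, -0.214, 0.977, 0.0]
ft_force: [-0.7, -0.6, 3.1]
gripper_width: 0.138
time_s: 10.6
eef_pos: [0.5333, 0.1437, 0.1481]
tcp_rot: [0.0, -0.214, 0.977, 0.0]
ft_force: [-0.8, -0.9, 4.3]
gripper_width: 0.131
```

```bash
python3 -m handwheel '[[0.0004,-0.0003,0.001,0],[0.0004,-0.0003,0.002,0],[0.0004,-0.0003,0.002,0]]';  python3 -m handwheel '[[0,0,0.001,0],[0,0,0.001,0]]'
```

```text
time_s: 10.98
eef_pos: [0.5332, 0.1435, 0.1465]
tcp_rot: [0.001, -0.215, 0.977, 0.0]
ft_force: [-1.2, -0.8, 8.2]
gripper_width: 0.135
time_s: 11.22
eef_pos: [0.5333, 0.1435, 0.1457]
tcp_rot: [0.001, -0.215, 0.977, 0.0]
ft_force: [-1.2, -0.7, 8.9]
gripper_width: 0.135
```

```bash
python3 -m handwheel '[[0,0,0.001,0],[0,0,0.0015,0],[0,0,0.0015,0]]'
```

```text
time_s: 11.6
eef_pos: [0.5334, 0.1436, 0.1446]
tcp_rot: [0.001, -0.215, 0.977, 0.0]
ft_force: [-2.5, -1.2, 9.6]
gripper_width: 0.134
```

```bash
python3 -m handwheel '[[0,0,0,0.08],[0,0,0.0003,0.16],[0,0,0.0006,0.24]]' - 90
```

```text
time_s: 11.98
eef_pos: [0.5333, 0.1434, 0.1436]
tcp_rot: [0.001, -0.095, 0.995, 0.0]
ft_force: [-1.9, -0.8, 8.2]
gripper_width: 0.126
```

```bash
python3 -m handwheel '[[0,0,0.0008,0.08],[0,0,0.0015,0.16],[0,0,0.002,0.24]]'
```

```text
time_s: 12.35
eef_pos: [0.5333, 0.1432, 0.1419]
tcp_rot: [0.001, 0.025, 1.0, 0.0]
ft_force: [-1.6, -2.1, 10.5]
gripper_width: 0.124
```

```bash
python3 -m handwheel '[[0,0,0.0004,0.08],[0,0,0.0008,0.16],[0,0,0.001,0.24]]'
```

```text
time_s: 12.72
eef_pos: [0.5332, 0.1432, 0.1409]
tcp_rot: [0.001, 0.144, 0.99, -0.0]
ft_force: [-3.6, -2.6, 10.9]
gripper_width: 0.121
```

```bash
python3 -m handwheel '[[0.0002,-0.0002,0.0002,0.08],[0.0004,-0.0005,0.0003,0.16],[0.0004,-0.0005,0.0004,0.24]]'
```

```text
time_s: 13.1
eef_pos: [0.533, 0.1429, 0.1407]
tcp_rot: [0.001, 0.262, 0.965, 0.0]
ft_force: [-2.3, -1.2, 11.4]
gripper_width: 0.129
```

```bash
python3 -m handwheel '[[0.0001,-0.0002,0.0002,0.08],[0.0002,-0.0004,0.0002,0.16],[0.0002,-0.0004,0.0003,0.24]]'
python3 - <<'E'
from h import *
d=grab('side','s6');crop('s6',269,119,349,209,8,'c13');d=grab('wrist','w6');crop('w6',245,130,395,260,5,'c14')
s=arm.sense();print(s['ft_force'],s['torque'],s['eef_pos'],s['joint_pos'])
E
```

```text
time_s: 13.48
eef_pos: [0.5328, 0.1427, 0.1406]
tcp_rot: [0.001, 0.375, 0.927, 0.0]
ft_force: [-2.7, -2.1, 12.0]
gripper_width: 0.126
[-3.09409871 -0.59274847 11.74155919] [-0.50692064  0.39025611  0.08012197] [0.53279191 0.14263486 0.14057917] [ 1.46772342e-01  4.32400460e-01 -2.77859413e-01  8.58000369e-01
 -4.92942164e-04  9.15142370e-01]
```

View pics/c13.png

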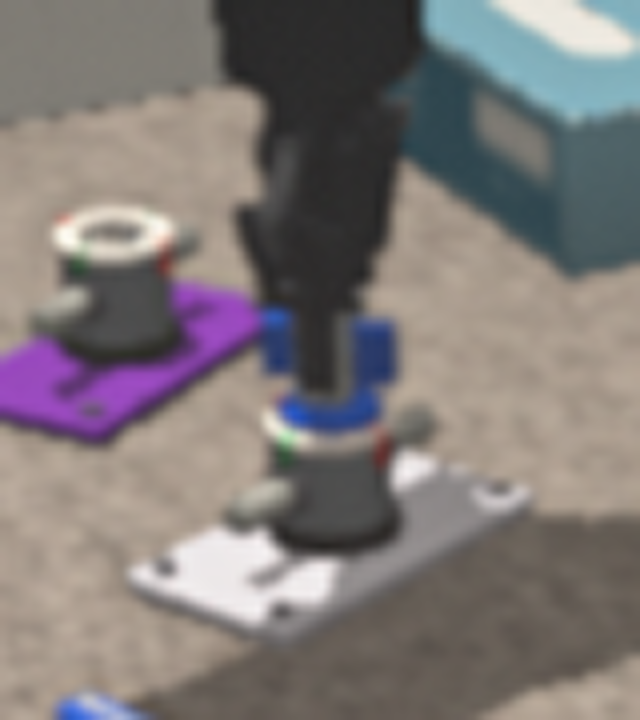

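View pics/c14.png

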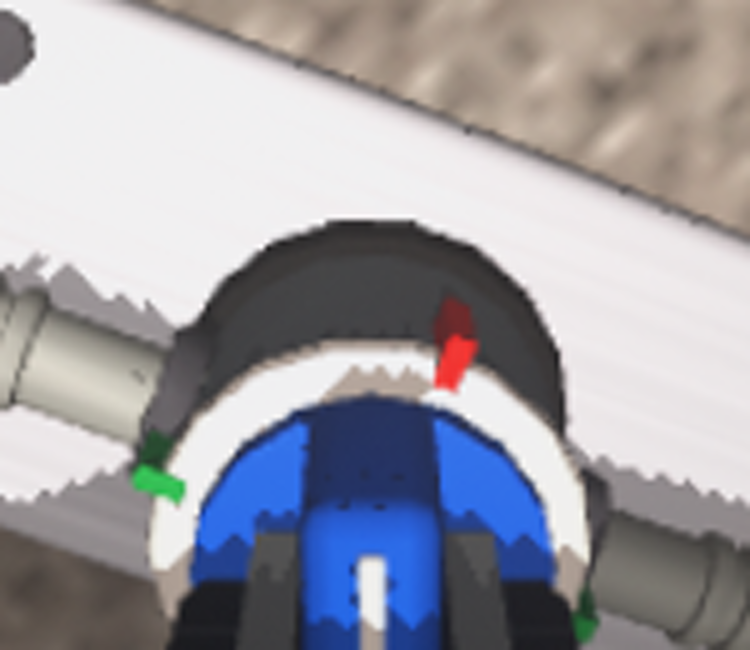

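```bash
python3 -m handwheel '[[0,-0.0002,0.0002,0.08],[0.0001,-0.0004,0.0003,0.16],[0.0001,-0.0004,0.0003,0.24]]';python3 -m handwheel '[[0,0,0.0001,0.07],[0,0,0.0001,0.14],[0,0,0.0001,0.14]]'
python3 - <<'E'
from h import *
d=grab('wrist','w7');crop('w7',245,130,395,260,5,'c15')
s=arm.sense();print(s['ft_force'],s['torque'],s['eef_pos'],s['tcp_rot'])
E
```

```text
time_s: 13.95
eef_pos: [0.5327, 0.1425, 0.1404]
tcp_rot: [0.001, 0.484, 0.875, 0.001]
ft_force: [-3.4, -1.2, 12.6]
gripper_width: 0.127
time_s: 14.32
eef_pos: [0.5325, 0.1424, 0.1403]
tcp_rot: [0.001, 0.543, 0.84, 0.001]
ft_force: [-2.9, -1.0, 12.7]
gripper_width: 0.123
[-2.5368877  -1.91723682 12.93166606] [-0.55894452  0.44876486  0.07685189] [0.53251376 0.14239438 0.14031285] [1.21285866e-03 5.42801691e-01 8.39859749e-01 6.74717339e-04]
```

View pics/c15.png

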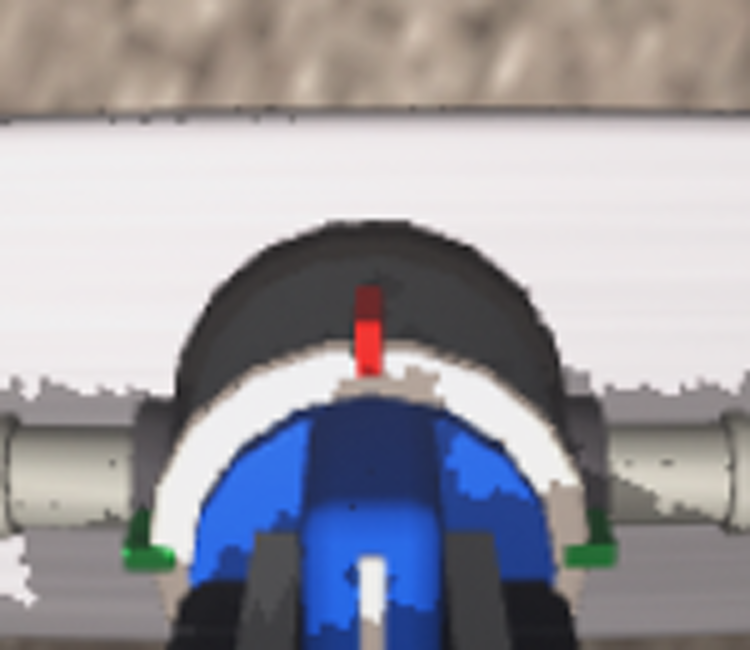

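```bash
python3 - <<'E'
from h import *
grab('side','s7');crop('s7',290,140,330,195,14,'c16')
E
```

```text
(no output)
```

View pics/c16.png

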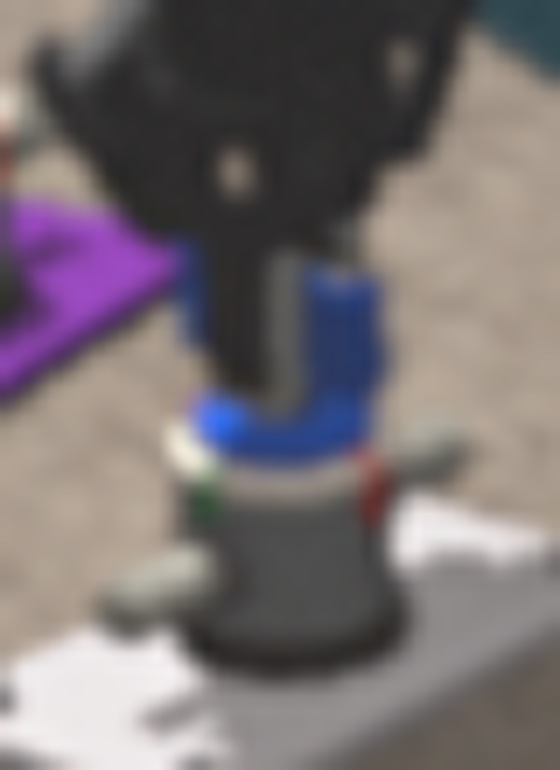

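```bash
python3 -m handwheel '[[0,-0.0003,-0.001,0],[0,-0.0005,-0.002,0],[0,-0.0005,-0.003,0],[0,-0.0005,-0.0035,0],[0,-0.0005,-0.0035,0]]'
```

```text
time_s: 15.05
eef_pos: [0.5324, 0.1423, 0.1429]
tcp_rot: [0.001, 0.543, 0.84, 0.001]
ft_force: [2.6, -1.7, 5.3]
gripper_width: 0.121
```

```bash
python3 -m handwheel '[[0,0,-0.0008,0],[0,0,-0.0015,0],[0,0,-0.0015,0]]'; python3 -m handwheel '[[0,0,0,0],[0,0,0,0],[0,0,0,0],[0,0,0,0]]' 0.05;  python3 -m handwheel '[[0,0,-0.01,0],[0,0,-0.03,0],[0,0,-0.06,0],[0,0,-0.09,0],[0,0,-0.11,0],[0,0,-0.11,0],[0,0,-0.11,0]]'
python3 - <<'E'
from h import *
grab('side','s8');crop('s8',275,130,345,205,8,'c17');d=grab('wrist','w8');crop('w8',245,120,395,260,5,'c18');print(arm.sense()['eef_pos'])
E
```

```text
time_s: 15.42
eef_pos: [0.5323, 0.1423, 0.144]
tcp_rot: [0.001, 0.543, 0.84, 0.001]
ft_force: [5.7, 0.7, 2.7]
gripper_width: 0.126
time_s: 15.92
eef_pos: [0.5305, 0.1422, 0.1433]
tcp_rot: [-0.001, 0.543, 0.84, -0.0]
ft_force: [-0.2, -0.3, -0.2]
gripper_width: 0.584
time_s: 16.8
eef_pos: [0.5308, 0.1421, 0.2531]
tcp_rot: [-0.0, 0.543, 0.84, -0.0]
ft_force: [0.4, -0.6, 0.1]
gripper_width: 0.585
[0.53044256 0.14204625 0.25253696]
```

View pics/c17.png

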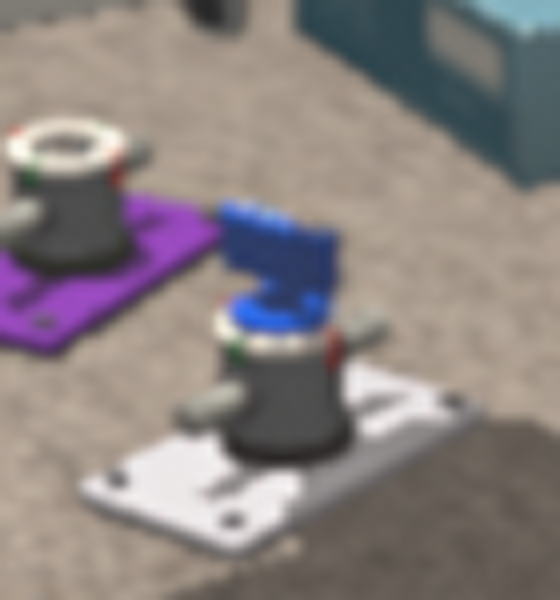

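View pics/c18.png

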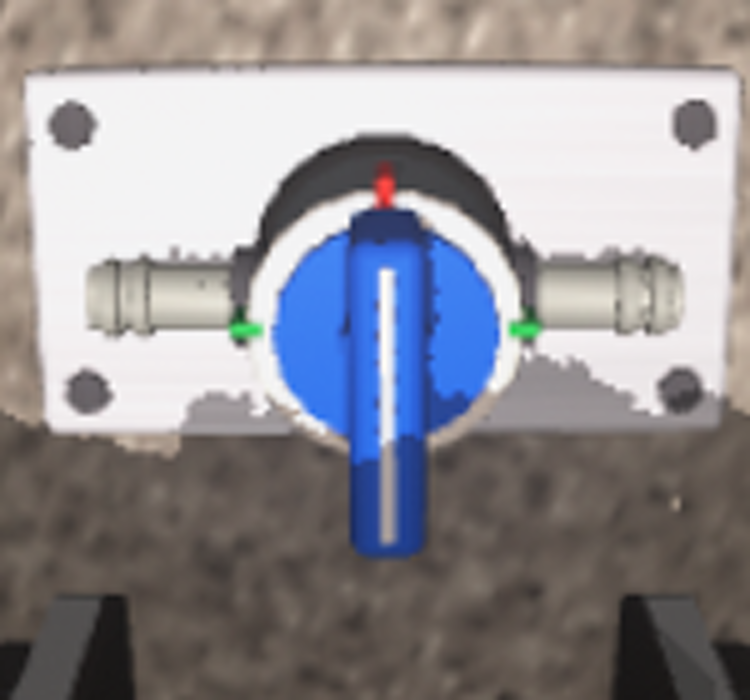

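```bash
python3 - <<'E'
from h import *
np.set_printoptions(precision=4,suppress=True)
d=load('w8')
w=lambda x,y,z:atz(d,245+(x+.5)/5-.5,120+(y+.5)/5-.5,z,True)
print('rim',(w(246,329,.062)+w(525,329,.062))/2, np.linalg.norm(w(264,329,.062)-w(507,329,.062)))
for g in (0,.0015,.003):
  a=w(387,243,.101+g);b=w(388,556,.101+g);v=b-a
  print(g,'handle',(a+b)/2,np.linalg.norm(v),np.degrees(np.arctan2(v[1],v[0]))%180,'collar',w(387,332,.067+g))
g=w(525,329,.062)-w(246,329,.062);print('tube',np.degrees(np.arctan2(g[1],g[0])))
s=load('s8'); f=lambda q:tuple(np.round([(proj(s,q)[0]-275)*8+3.5,(proj(s,q)[1]-130)*8+3.5],1))
c=np.array([.532,.143]); R=s['R']; n=-R[2,:2]/np.linalg.norm(R[2,:2])
for z,r,nm in((.062,.025,'rim front'),(.062,-.025,'rim back'),(.062,.02,'collar front low gap0'),(.0635,.02,'gap1.5'),(.067,.02,'collar front top'),(.0685,.02,'gap1.5 top')): print(nm,f([*(c+n*r),z]))
for i in (26,-26):
  for z in (.101,.075): print('bar',i,z,f([*(c+i*1e-3*np.array([-.415,.91])),z]))
E
```

```text
rim [0.533 0.144 0.062] 0.04279870847650301
0 handle [0.5331 0.1438 0.101 ] 0.050607323288348646 114.55366424374424 collar [0.5328 0.145  0.067 ]
0.0015 handle [0.5329 0.1443 0.1025] 0.050264559972399314 114.55366424374417 collar [0.5326 0.1454 0.0685]
0.003 handle [0.5327 0.1448 0.104 ] 0.04992179665645011 114.55366424374434 collar [0.5324 0.1458 0.07  ]
tube 24.24604452196773
rim front (np.float64(279.1), np.float64(349.2))
rim back (np.float64(278.7), np.float64(295.0))
collar front low gap0 (np.float64(279.1), np.float64(343.6))
gap1.5 (np.float64(279.0), np.float64(339.9))
collar front top (np.float64(278.7), np.float64(331.3))
gap1.5 top (np.float64(278.5), np.float64(327.6))
bar 26 0.101 (np.float64(222.9), np.float64(209.8))
bar 26 0.075 (np.float64(225.5), np.float64(273.6))
bar -26 0.101 (np.float64(329.5), np.float64(241.9))
bar -26 0.075 (np.float64(331.2), np.float64(306.7))
```

```bash
python3 - <<'E'
from h import *
crop('s8',296,148,326,180,20,'c19')
E
```

```text
(no output)
```

View pics/c19.png

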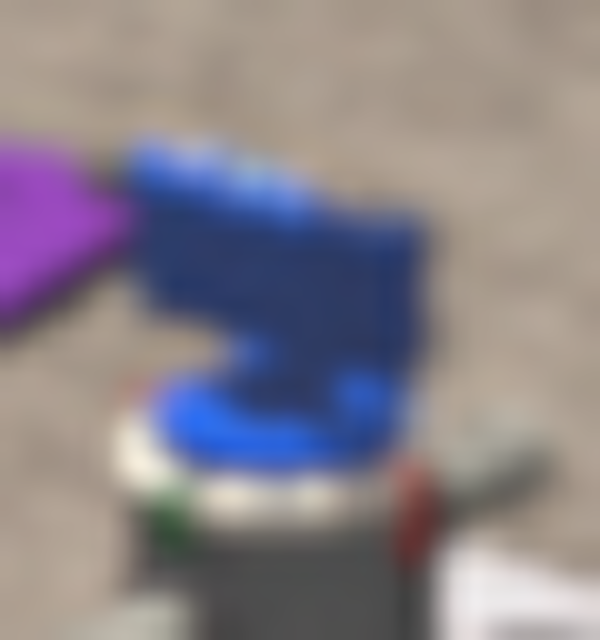

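```bash
python3 -c "
from h import *
print(arm.sense()['ft_force']);print(order.close_job())"
```

```text
[-0.17810315  0.23107326  0.06300695]
the job is handed in; nothing more can be done
None
```

I took the smaller blue plug out of the parking block and put it into the valve barrel with the handle along the tube. I then turned it about 90° while pressing and let go. The job was handed in at about 17 s of the 51 s allowed.

- **Pressing:** The vertical force I read was about 8–13 N while turning and never above about 13 N. During the last 0.6 rad of turning the plug sank no further relative to the rim, only the barrel spring gave. I take that as the collar being home.
- **Position after release:** The wrist camera put the handle centre within about 0.3 mm of the rim centre. The handle is about 90° to the tube (114.6° against 24.2°).
- **Collar and upright:** The side view shows the collar on the rim and the plug upright. The cameras are too coarse to measure the gap to better than about 1–1.5 mm, so "home" rests mainly on the force and height readings.
- **Disagreements:** The top and wrist cameras differed by 2–3 mm on where the valve and plug were. I used the wrist view and the contact forces to settle it. About 6 N of sideways force was on the gripper just before I opened it, and it read zero afterwards.
- **Other objects:** The moves kept clear of the carton, bottle and tape. I took no final measurement of their positions.

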